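# Draw out the ash plate and set the coil stand on it

## Task

Get the mosquito-coil shelter ready for tonight: press gently on top of the flat steel ash plate and drag it out from under the tin hood, all the way until it stops, without bearing down hard on it. Then stand the steel coil stand upright on the plate, wholly inside the painted red ring, setting it down softly, let go, and leave the plate fully out and everything else on the ledge where it is.

Things in the scene. Friction and masses are not known exactly. Their poses are not given: they have to be found in the camera images.
- shelter: Coil shelter, fixed: concrete plinth (120 x 130 x 12 mm) under a green deck (290 x 176 mm). Origin: centre of the plinth's underside; x from the open front to the closed back, y left, z up. The deck was shimmed by eye: its height varies by 10 mm, and it dips to its front by 0.8 to 4 degrees, differently each time and not in this pose: the plate's height must be felt. Deck front lip: x = -155 mm.
- hood (a point): Point on the ledge straight below the middle of the front edge of the shelter's corrugated tin hood, whose top there is 75 to 86 mm above the ledge. From here the hood (180 mm wide, up to 10 mm higher at its back) runs 135 mm to the shelter's +x, covering the back of the plate; closed at its sides and back, open in front. Axes as the shelter's.
- plate (a joint): How far the ash plate is drawn out, in m: 0 fully in, 0.090 fully out at its stop. It slides along the deck to the shelter's -x. Flat rough steel sheet 180 x 156 x 5 mm, no handle, edges boxed in; about 5 N of dry friction plus slight damping; stays where left. Under 10 to 14 N the fingers do not slip; never bear on it, or any of the shelter, with over 20 N (press and drag combined).
- spot (a point): Point on the ledge straight below where the centre of the plate's painted red ring (42 mm radius) comes when the plate is fully out; before that the ring lies farther to the shelter's +x by what is still to draw. The ring's centre is 60 mm from the plate's front edge, on its middle line. Plate top above this point: 21 to 38 mm over the ledge; it sinks 1-6 mm on the way out. Axes as the shelter's.
- stand: The loose coil stand, about 0.12 kg: round steel foot 56 mm in diameter and 5 mm thick, an upright round stem 12 mm in diameter from 5 to 60 mm height, and a brass cone tip (20 mm in diameter at its base) from 60 to 71 mm. Origin: centre of the foot's underside; z along the stem.
- cup: Empty orange plastic cup, 74 mm across the mouth, 85 mm tall, upright, loose. Origin: centre of its underside. To be left alone.
- lighter_case: Blue plastic lighter case, 34 x 85 x 18 mm, lying flat, loose. Origin: centre of its underside, y along its length. To be left alone.
- pestle: Short wooden pestle lying on its side, 150 mm long, 40 mm thick at most, loose. Origin: under its middle, at ledge height; x along it. To be left alone.
- torch: Yellow torch with a black head, lying, 150 mm long, 42 mm thick, loose. Origin: on the ledge under it, 5 mm off its middle; x towards the head. To be left alone.
Not all that is in view belongs to the job. What is meant by the stand is not blue or purple, and is the larger of those in its own colour.

How it is judged:
By the outcome, as a careful person would: the job done as asked, in the order asked, and still so for the second after the job is handed in, with the robot touching nothing.
It also fails if it takes over 72 s, if anything falls off the work surface, if the arm or the gripper's body presses on something with over 40 N, if the wrist force passes 120 N, or if a joint passes its speed limit or range.

## Robot

A 7-joint arm with a two-finger parallel gripper is mounted at the origin on the work surface. World frame = base frame: x ahead of the robot, y to its left, z up, the work surface at z = 0. Lengths are in m, angles in rad, forces in N, time in s.
With the tool pointing down it reaches from about 0.35 to 0.9 m from the base axis. Payload 19.9 kg.
Tool frame: the origin (TCP) lies at the very end of the fingers, on their centre line; the grasp point (between the pads) lies 19 mm behind it (hold_point_z is the z of the grasp point in the tool frame, in m); z points along the fingers, y is the direction in which the jaws open and shut (so a half turn about z gives the same grasp; the last joint's range is limited). The gripper opens to 94 mm and grips with 3 to 60 N. Pads are 16 mm wide; open, the fingers measure 119 mm over their backs; the gripper's body (75 mm by 177 mm) begins 78 mm behind the grasp point.
Start: joints at [1.099, 0.417, -0.01, 1.614, 0.005, 1.111, -0.053], TCP at [0.26, -0.568, 0.205] pointing down, gripper open.
Joint ranges: [-2.81, 2.81], [-0.39, 2.02], [-1.27, 1.25], [0.06, 2.57], [-1.19, 4.33], [0.19, 2], [-2.82, 2.82]. Speed limits (rad/s): [1.89, 1.89, 2.39, 2.39, 3.01, 3.01, 3.01].

## Interface

Orientations are given as a unit quaternion [x, y, z, w].
In Python, from plant import read_state, get_image, camera_info, close_job, hold_point_z gives the robot as it stands.
- The arm moves only by the tool step_arm, never from a script. Its argument "motion" is a list of rows, each an object with "hand": the opening, from 0 (shut) to 1 (fully open); "xyz": the shift along the world's x, y, z in m, a list of three; "rotation": the turn, a rotation vector about the world's x, y, z in degrees, a list of three. A call has 1 to 5 rows; each row shifts and turns the commanded pose from where the row before left it; what a row does not reach is not made up. A row lasts 1/12 s, in which the tool goes at most 41.7 mm and 7.16 degrees, less where a joint would pass 70% of its speed; a pose out of reach is approached as far as the arm can. A call is refused whole if a number of a shift passes 0.0417 or a number of a turn 7.16, either way. A call with a gripper value outside its range is refused whole. The fingers move at their own pace and stop on an object; "grip_force" is the grip in N (left out, the last holds). Time passes only in rows, so rows that do not move let the fingers close. It gives the time, the measured TCP pose, the force and the opening at its end, in the units of the state.
- read_state(): the state, without advancing time (a new reading comes with each control period).
- get_image(name): name is "side" or "top" or "wrist"; returns the picture (420x560x3 uint8, red, green, blue); there is no depth.
- camera_info(name): a dict with "K" (3x3 intrinsics, pixels), "dist" ([k1, k2, p1, p2, k3] as OpenCV has them; the pictures are not rectified), "rvec" (rotation vector, rad) and "tvec" (3), from world to camera coordinates, as OpenCV has them. Camera axes: x right, y down, z forward; pixel columns grow to the right and rows downward; lengths in m; the calibration is good to about 2 mm. A picture is of the moment at which its call begins: read the wrist's pose just before it. camera_info takes no time and is no camera call; for the wrist camera it gives the pose at the moment of the call.
- close_job(): hands the job in, once; it reports no verdict.
The state is a dict: "clock": time; "joint_positions": joint angles; "qd": joint speeds; "joint_efforts": joint torques, N m; "tool_pos": TCP position; "ee_rot": TCP orientation; "force": force on the tool from outside, world axes, zero at the start; "wrist_torque": the same for the moment, N m; "gripper_width": finger opening in m.
Only numpy, scipy, OpenCV 4.12 (cv2) and the standard library are available. Lean on these libraries where they do the work, as an engineer would, in place of code of your own. Each camera call takes 0.05 s, during which the arm holds its last target. There are 200 camera calls.

## Working session

There is one attempt and no reset: what is moved stays moved. The work goes in short steps, Python scripts to look and compute and a tool call to move; the robot and the scene stay as the last step left them, time stands still between calls to the robot, and variables do not carry over. Pictures are saved under pics/ and viewed, about 8 in all and at most 12, crops included, and the job is handed in when it is done.

Besides the shell and the picture viewer there is one more tool, called after ">>>" as name(argument=value, ...), one argument or row to a line, values as JSON. step_arm: Moves the arm, as the interface text tells. Its arguments: {"type":"object","properties":{"motion":{"type":"array"},"grip_force":{"type":"number"}},"required":["motion"]}

```bash
mkdir -p pics
cat > h.py <<'E'
import numpy as np, cv2
from plant import *
def snap(name, fn):
    ci=camera_info(name); im=get_image(name); cv2.imwrite(f'pics/{fn}.png', im[:,:,::-1])
    np.savez(f'pics/{fn}.npz', **{k:np.array(ci[k],float) for k in('K','dist','rvec','tvec')}); return im
def ray(fn,u,v):
    c=np.load(f'pics/{fn}.npz'); R=cv2.Rodrigues(c['rvec'])[0]; o=-R.T@c['tvec'].ravel()
    p=cv2.undistortPoints(np.array([[[u,v]]],float),c['K'],c['dist'])[0,0]
    return o, R.T@np.array([p[0],p[1],1])
def at(fn,u,v,z):
    o,d=ray(fn,u,v); return o+d*(z-o[2])/d[2]
def proj(fn,P):
    c=np.load(f'pics/{fn}.npz'); return cv2.projectPoints(np.array(P,float).reshape(-1,1,3),c['rvec'],c['tvec'],c['K'],c['dist'])[0][:,0]
def crop(fn,out,x0,y0,x1,y1,s):
    im=cv2.imread(f'pics/{fn}.png')[y0:y1,x0:x1]; cv2.imwrite(f'pics/{out}.png',cv2.resize(im,None,fx=s,fy=s,interpolation=cv2.INTER_CUBIC))
E
python3 - <<'E'
from h import *
a=snap('top','top0');b=snap('side','side0')
print(read_state(), hold_point_z)
for n in('top','side'):
    o,d=ray(n+'0',280,210);print(n,o,d)
cv2.imwrite('pics/both.png',cv2.resize(np.vstack([a,b])[:,:,::-1],None,fx=.714,fy=.714))
E
```

```text
{'clock': 0.1, 'joint_positions': array([ 1.09950046,  0.41789981, -0.01030677,  1.61408106,  0.00468178,
        1.11070048, -0.05299986]), 'qd': array([ 0.00010061, -0.00227745, -0.00173894, -0.00117307,  0.00137652,
       -0.00251175,  0.00164792]), 'joint_efforts': array([ 1.65171154e-03, -8.52576184e+01,  6.40363544e-01, -4.26694214e+01,
       -4.88090585e-02,  1.64276938e-02, -9.36263973e-05]), 'tool_pos': array([ 0.26029068, -0.56786319,  0.20491069]), 'ee_rot': array([ 9.76997671e-01,  2.13249308e-01, -1.45655389e-04, -5.12031788e-04]), 'force': array([-0.37234979,  0.67220828,  0.36433701]), 'wrist_torque': array([-0.00991515,  0.04077446,  0.03686862]), 'gripper_width': 0.09407763506951575} -0.0188
top [ 0.41476884 -0.07216601  1.12172731] [ 0.06463974  0.00508825 -0.99793351]
side [ 0.41697298 -0.79630228  0.55038461] [ 0.05688705  0.83811244 -0.54261222]
```

View pics/top0.png

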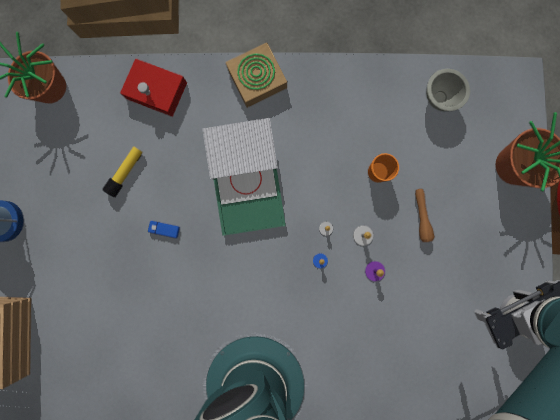

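View pics/side0.png

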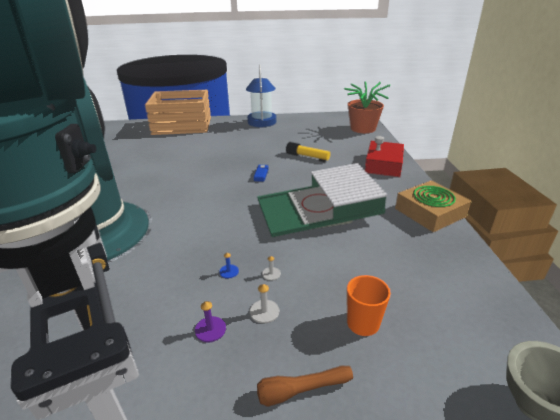

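The top view shows four stands: small steel (326,229), large steel (363,236), small blue (320,261) and large purple (375,272). The large steel one at (363,236) fits the description: it isn't blue or purple, and it is the larger of its colour. The shelter is at about (245,180), with its open front towards the robot (down in the image). I'll confirm both in one enlarged crop.

Run:
```python
from h import *
crop('top0','c1',195,110,295,245,4.4); crop('top0','c2',310,215,390,290,5)
a=cv2.imread('pics/c1.png');b=cv2.imread('pics/c2.png');print(a.shape,b.shape)
s=cv2.imread('pics/side0.png')[240:345,185:290]; s=cv2.resize(s,(360,219*0+219))
H=a.shape[0]; c=np.zeros((H,800,3),np.uint8); c[:, :a.shape[1]]=a
bb=cv2.resize(b,(360,338)); c[:338,440:]=bb; c[340:559,440:]=s
cv2.imwrite('pics/c.png',c)
```

```text
(594, 440, 3) (375, 400, 3)
```

View pics/c.png

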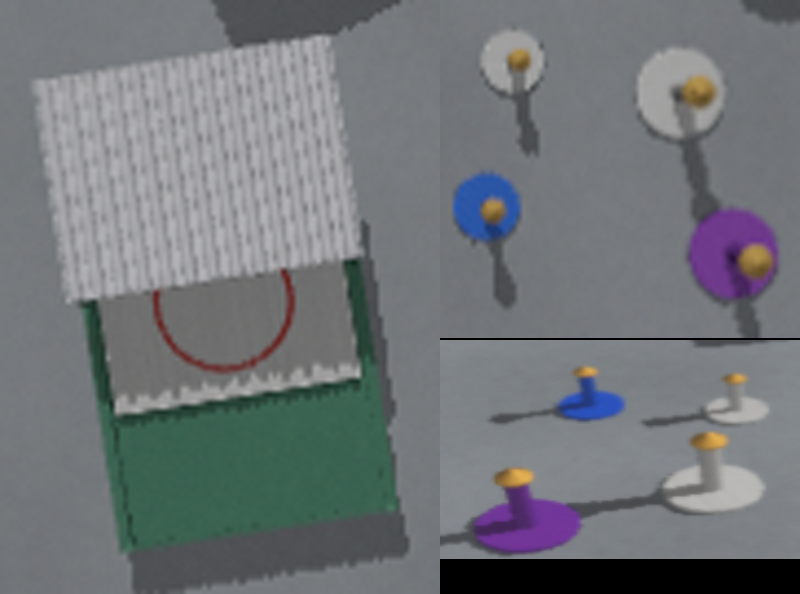

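The crop confirms the large steel stand, with its foot centre at about (363.3,235.9) in the full picture. The deck lip, plate front and hood edge are all readable, so I'll turn them into positions.

Run:
```python
from h import *
def P(n,x,y,z):
    u,v=195+(x-0)/4.4,110+y/4.4
    p=at('top0',u,v,z);print(n,(u.__round__(1),v.__round__(1)),p.round(4));return p
for z in(.02,.03):
  l=P('lipL',125,552,z);r=P('lipR',397,510,z);d=l-r;print('w',np.hypot(*d[:2]),'yaw',np.degrees(np.arctan2(-d[0],d[1])))
for z in(.075,.085):
  l=P('hoodFL',68,302,z);r=P('hoodFR',360,258,z);d=l-r;print('w',np.hypot(*d[:2]),'yaw',np.degrees(np.arctan2(-d[0],d[1])), 'mid',(l+r)/2)
l=P('hoodBL',33,80,.09);r=P('hoodBR',330,36,.09);print('mid',(l+r)/2)
for z in(.028,.036):
  l=P('plL',115,414,z);r=P('plR',360,377,z);print('mid',(l+r)/2,np.hypot(*(l-r)[:2]))
  P('ringbot',224,369,z);P('ringL',154,298,z);P('ringR',293,298,z)
c=at('top0',363.3,235.9,.005);print('stand',c, np.linalg.norm(at('top0',353.7,235.9,.005)-c))
print('tip proj',proj('top0',c+[0,0,.066]), proj('side0',c+[0,0,.066]),proj('side0',c), proj('side0',c+[0,0,.055]))
for n,u,v in(('purple',374,271.5),('small',326,229),('cup',384,168)):print(n,at('top0',u,v,.005 if n!='cup' else .085).round(3))
```

```text
lipL (223.4, 235.5) [0.4148 0.0889 0.02  ]
lipR (285.2, 225.9) [ 0.4424 -0.0812  0.02  ]
w 0.17239850266731716 yaw 9.21252793943449
lipL (223.4, 235.5) [0.4148 0.0875 0.03  ]
lipR (285.2, 225.9) [ 0.4421 -0.0812  0.03  ]
w 0.17083370073088905 yaw 9.212527939434475
hoodFL (210.5, 178.6) [0.5645 0.1178 0.075 ]
hoodFR (276.8, 168.6) [ 0.592  -0.0577  0.075 ]
w 0.17757301381199167 yaw 8.897820765153687 mid [0.57823317 0.03005734 0.075     ]
hoodFL (210.5, 178.6) [0.5631 0.116  0.085 ]
hoodFR (276.8, 168.6) [ 0.5903 -0.0578  0.085 ]
w 0.1758765546456871 yaw 8.897820765153662 mid [0.5766715  0.02908074 0.085     ]
hoodBL (202.5, 128.2) [0.6966 0.1391 0.09  ]
hoodBR (270.0, 118.2) [ 0.7236 -0.0389  0.09  ]
mid [0.71010295 0.05008034 0.09      ]
plL (221.1, 204.1) [0.5008 0.0954 0.028 ]
plR (276.8, 195.7) [ 0.5249 -0.0576  0.028 ]
mid [0.51287534 0.01890841 0.028     ] 0.15486350346553795
ringbot (245.9, 193.9) [0.5295 0.0275 0.028 ]
ringL (230.0, 177.7) [0.574  0.0721 0.028 ]
ringR (261.6, 177.7) [ 0.5744 -0.0152  0.028 ]
plL (221.1, 204.1) [0.5002 0.0942 0.036 ]
plR (276.8, 195.7) [ 0.5241 -0.0577  0.036 ]
mid [0.51215774 0.01824225 0.036     ] 0.15373076405468805
ringbot (245.9, 193.9) [0.5286 0.0267 0.036 ]
ringL (230.0, 177.7) [0.5728 0.071  0.036 ]
ringR (261.6, 177.7) [ 0.5732 -0.0156  0.036 ]
stand [ 0.4163502  -0.29913665  0.005     ] 0.026832151630803873
tip proj [[368.39500537 235.89319769]] [[261.99636175 284.95224576]] [[263.38544156 310.46718215]] [[262.23778725 289.39792048]]
purple [ 0.318 -0.329  0.005]
small [ 0.435 -0.195  0.005]
cup [ 0.594 -0.339  0.085]
```

>>> step_arm(
  motion=[
    {"hand":0,"xyz":[0.0141,0.0296,0],"rotation":[0,0,-0.78]},
    {"hand":0,"xyz":[0.0141,0.0296,0],"rotation":[0,0,-0.78]},
    {"hand":0,"xyz":[0.0141,0.0296,0],"rotation":[0,0,-0.78]},
    {"hand":0,"xyz":[0.0141,0.0296,0],"rotation":[0,0,-0.78]},
    {"hand":0,"xyz":[0.0141,0.0296,0],"rotation":[0,0,-0.78]},
  ],
  grip_force=20,
)

```text
clock: 0.52
tool_pos: [0.3312, -0.4185, 0.2052]
ee_rot: [0.984, 0.179, -0.0, -0.0]
force: [1.0, 0.2, 0.1]
gripper_width: 0.0642
```

>>> step_arm(
  motion=[
    {"hand":0,"xyz":[0.0141,0.0296,0],"rotation":[0,0,-0.78]},
    {"hand":0,"xyz":[0.0141,0.0296,0],"rotation":[0,0,-0.78]},
    {"hand":0,"xyz":[0.0141,0.0296,0],"rotation":[0,0,-0.78]},
    {"hand":0,"xyz":[0.0141,0.0296,0],"rotation":[0,0,-0.78]},
    {"hand":0,"xyz":[0.0141,0.0296,0],"rotation":[0,0,-0.78]},
  ],
)

```text
clock: 0.93
tool_pos: [0.4016, -0.2706, 0.2053]
ee_rot: [0.989, 0.146, -0.0, -0.0]
force: [0.1, -0.7, -0.1]
gripper_width: 0.0308
```

>>> step_arm(
  motion=[
    {"hand":0,"xyz":[0.0141,0.0296,0],"rotation":[0,0,-0.78]},
    {"hand":0,"xyz":[0.0141,0.0296,0],"rotation":[0,0,-0.78]},
    {"hand":0,"xyz":[0.0141,0.0296,0],"rotation":[0,0,-0.78]},
    {"hand":0,"xyz":[0.0141,0.0296,0],"rotation":[0,0,-0.78]},
    {"hand":0,"xyz":[0.0141,0.0296,0],"rotation":[0,0,-0.78]},
  ],
)

```text
clock: 1.35
tool_pos: [0.4722, -0.1226, 0.2054]
ee_rot: [0.994, 0.112, -0.0, -0.0]
force: [-0.0, -0.7, 0.2]
gripper_width: 0.0006
```

>>> step_arm(
  motion=[
    {"hand":0,"xyz":[0.0141,0.0296,0],"rotation":[0,0,-0.78]},
    {"hand":0,"xyz":[0.0141,0.0296,0],"rotation":[0,0,-0.78]},
    {"hand":0,"xyz":[0.0141,0.0296,0],"rotation":[0,0,-0.78]},
    {"hand":0,"xyz":[0.0141,0.0296,0],"rotation":[0,0,-0.78]},
    {"hand":0,"xyz":[0,0,0],"rotation":[0,0,-0.78]},
  ],
)

```text
clock: 1.77
tool_pos: [0.5298, 0.0004, 0.2053]
ee_rot: [0.997, 0.081, 0.0, -0.001]
force: [-0.2, 1.8, 0.2]
gripper_width: 0.0006
```

>>> step_arm(
  motion=[
    {"hand":0,"xyz":[0.006,0.012,-0.025],"rotation":[0,0,0]},
    {"hand":0,"xyz":[0.006,0.012,-0.03],"rotation":[0,0,0]},
    {"hand":0,"xyz":[0,0,-0.03],"rotation":[0,0,0]},
    {"hand":0,"xyz":[0,0,-0.03],"rotation":[0,0,0]},
    {"hand":0,"xyz":[0,0,-0.02],"rotation":[0,0,0]},
  ],
)

```text
clock: 2.18
tool_pos: [0.539, 0.0184, 0.0676]
ee_rot: [0.997, 0.079, -0.001, -0.0]
force: [0.9, 1.0, -0.2]
gripper_width: 0.0002
```

>>> step_arm(
  motion=[
    {"hand":0,"xyz":[0,0,-0.01],"rotation":[0,0,0]},
    {"hand":0,"xyz":[0,0,0],"rotation":[0,0,0]},
    {"hand":0,"xyz":[0,0,0],"rotation":[0,0,0]},
  ],
)

```text
clock: 2.43
tool_pos: [0.5405, 0.0183, 0.0609]
ee_rot: [0.997, 0.079, -0.0, -0.0]
force: [0.0, 0.1, 1.2]
gripper_width: 0.0005
```

Run:
```python
from h import *
s=read_state();print(s['tool_pos'],s['force'])
snap('side','side1');crop('side1','side1c',240,140,400,260,5)
```

```text
[0.5404879  0.0183114  0.06088116] [0.00926894 0.08289289 1.1725977 ]
```

View pics/side1c.png

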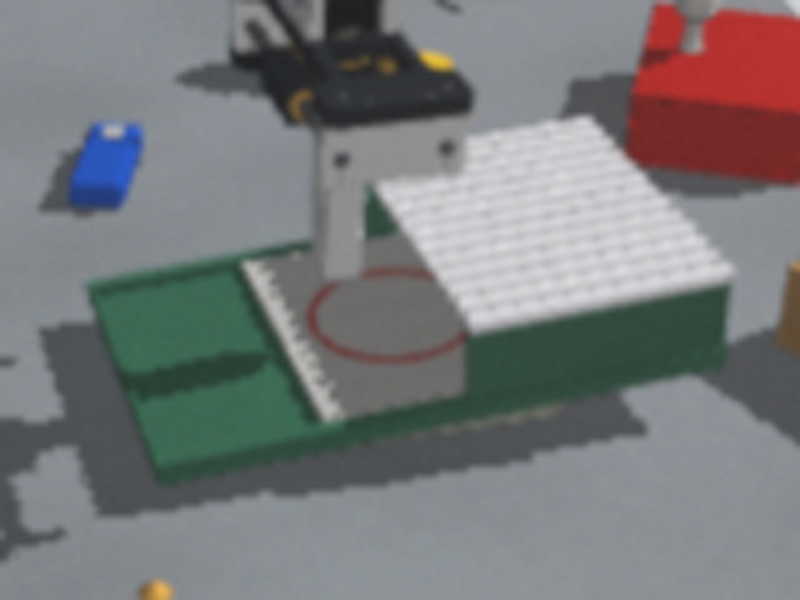

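The side crop shows the finger tip over the ring's rear part. An offset finger block at about crop (465,165) reaches towards the hood, so I'll measure its clearance before going down.

Run:
```python
from h import *
from scipy.spatial.transform import Rotation as Ro
s=read_state();R=Ro.from_quat(s['ee_rot']).as_matrix();t=s['tool_pos']
for n,x,y in(('tipL',320,278),('tipR',361,278),('blockBL',318,185),('blockBR',462,178),('neck R',366,190),('blockTR',466,110),('blockTL',315,125)):
    o,d=ray('side1',240+x/5,140+y/5); o2=R.T@(o-t);d2=R.T@d
    k=(0.0125-o2[1])/d2[1];print(n,(o2+k*d2).round(4))
# plate front edge, ring in side view at heights
for z in(.025,.03,.035,.04):
    a=at('side1',240+245/5,140+262/5,z);b=at('side1',240+328/5,140+418/5,z);print(z,a.round(4),b.round(4),np.linalg.norm(a-b).round(4))
    print('  ring L,R',at('side1',240+309/5,140+316/5,z).round(4))
```

```text
tipL [-0.0117  0.0125 -0.0093]
tipR [ 0.0096  0.0125 -0.0061]
blockBL [-0.0138  0.0125 -0.0615]
blockBR [ 0.0597  0.0125 -0.0555]
neck R [ 0.0105  0.0125 -0.0555]
blockTR [ 0.0594  0.0125 -0.0921]
blockTL [-0.0159  0.0125 -0.0936]
0.025 [0.5035 0.1018 0.025 ] [ 0.5291 -0.0512  0.025 ] 0.1551
  ring L,R [0.5315 0.0425 0.025 ]
0.03 [0.5027 0.0932 0.03  ] [ 0.528  -0.0583  0.03  ] 0.1536
  ring L,R [0.5304 0.0345 0.03  ]
0.035 [0.5018 0.0847 0.035 ] [ 0.5269 -0.0654  0.035 ] 0.1521
  ring L,R [0.5294 0.0265 0.035 ]
0.04 [0.501  0.0761 0.04  ] [ 0.5259 -0.0725  0.04  ] 0.1507
  ring L,R [0.5283 0.0186 0.04  ]
```

Run:
```python
from h import *
print(read_state()['joint_positions'].round(3))
```

```text
[ 0.174  0.476 -0.327  1.93   0.214  0.768 -1.687]
```

>>> step_arm(
  motion=[
    {"hand":0,"xyz":[0,0,0],"rotation":[0,0,7]},
    {"hand":0,"xyz":[0,0,0],"rotation":[0,0,7]},
    {"hand":0,"xyz":[0,0,0],"rotation":[0,0,7]},
    {"hand":0,"xyz":[0,0,0],"rotation":[0,0,7]},
    {"hand":0,"xyz":[0,0,0],"rotation":[0,0,7]},
  ],
)

```text
clock: 2.9
tool_pos: [0.5413, 0.0181, 0.0622]
ee_rot: [0.926, 0.377, 0.001, 0.001]
force: [0.1, -0.2, 0.2]
gripper_width: 0.0005
```

>>> step_arm(
  motion=[
    {"hand":0,"xyz":[0,0,0],"rotation":[0,0,7]},
    {"hand":0,"xyz":[0,0,0],"rotation":[0,0,7]},
    {"hand":0,"xyz":[0,0,0],"rotation":[0,0,7]},
    {"hand":0,"xyz":[0,0,0],"rotation":[0,0,7]},
    {"hand":0,"xyz":[0,0,0],"rotation":[0,0,7]},
  ],
)

```text
clock: 3.32
tool_pos: [0.5413, 0.0179, 0.0621]
ee_rot: [0.77, 0.638, 0.001, 0.001]
force: [-0.5, -0.1, 0.1]
gripper_width: 0.0005
```

>>> step_arm(
  motion=[
    {"hand":0,"xyz":[0,0,0],"rotation":[0,0,7]},
    {"hand":0,"xyz":[0,0,0],"rotation":[0,0,7]},
    {"hand":0,"xyz":[0,0,0],"rotation":[0,0,6]},
    {"hand":0,"xyz":[0,0,0],"rotation":[0,0,0]},
    {"hand":0,"xyz":[0,0,0],"rotation":[0,0,0]},
  ],
)

```text
clock: 3.73
tool_pos: [0.541, 0.0179, 0.0615]
ee_rot: [0.651, 0.759, 0.0, 0.001]
force: [-0.3, 0.3, 0.1]
gripper_width: 0.0004
```

>>> step_arm(
  motion=[
    {"hand":0,"xyz":[-0.002,0.002,-0.008],"rotation":[0,0,0]},
    {"hand":0,"xyz":[-0.002,0.002,-0.008],"rotation":[0,0,0]},
    {"hand":0,"xyz":[0,0,0],"rotation":[0,0,0]},
    {"hand":0,"xyz":[0,0,0],"rotation":[0,0,0]},
  ],
)

```text
clock: 4.07
tool_pos: [0.5358, 0.0226, 0.0438]
ee_rot: [0.649, 0.76, -0.0, -0.0]
force: [0.3, -0.2, -0.5]
gripper_width: 0.0008
```

>>> step_arm(
  motion=[
    {"hand":0,"xyz":[0,0,-0.002],"rotation":[0,0,0]},
    {"hand":0,"xyz":[0,0,-0.001],"rotation":[0,0,0]},
    {"hand":0,"xyz":[0,0,-0.001],"rotation":[0,0,0]},
    {"hand":0,"xyz":[0,0,-0.001],"rotation":[0,0,0]},
    {"hand":0,"xyz":[0,0,0],"rotation":[0,0,0]},
  ],
)

```text
clock: 4.48
tool_pos: [0.5363, 0.0222, 0.0393]
ee_rot: [0.649, 0.76, -0.0, -0.0]
force: [-0.8, -0.1, -0.1]
gripper_width: 0.0004
```

>>> step_arm(
  motion=[
    {"hand":0,"xyz":[0,0,-0.001],"rotation":[0,0,0]},
    {"hand":0,"xyz":[0,0,-0.001],"rotation":[0,0,0]},
    {"hand":0,"xyz":[0,0,0],"rotation":[0,0,0]},
  ],
)

```text
clock: 4.73
tool_pos: [0.5362, 0.0222, 0.0372]
ee_rot: [0.649, 0.761, -0.0, -0.0]
force: [-0.4, 0.1, -0.1]
gripper_width: 0.0004
```

>>> step_arm(
  motion=[
    {"hand":0,"xyz":[0,0,-0.001],"rotation":[0,0,0]},
    {"hand":0,"xyz":[0,0,0],"rotation":[0,0,0]},
  ],
)

```text
clock: 4.9
tool_pos: [0.5362, 0.0222, 0.0363]
ee_rot: [0.649, 0.761, -0.0, -0.0]
force: [0.4, 0.4, -0.4]
gripper_width: 0.0003
```

>>> step_arm(
  motion=[
    {"hand":0,"xyz":[0,0,-0.001],"rotation":[0,0,0]},
    {"hand":0,"xyz":[0,0,0],"rotation":[0,0,0]},
  ],
)

```text
clock: 5.07
tool_pos: [0.5363, 0.0223, 0.0353]
ee_rot: [0.649, 0.761, -0.0, -0.0]
force: [0.0, 0.2, 0.6]
gripper_width: 0.0004
```

>>> step_arm(
  motion=[
    {"hand":0,"xyz":[0,0,-0.001],"rotation":[0,0,0]},
    {"hand":0,"xyz":[0,0,0],"rotation":[0,0,0]},
  ],
)

```text
clock: 5.23
tool_pos: [0.5363, 0.0223, 0.0343]
ee_rot: [0.649, 0.761, -0.0, -0.0]
force: [-0.3, -0.5, -0.8]
gripper_width: 0.0002
```

>>> step_arm(
  motion=[
    {"hand":0,"xyz":[0,0,-0.001],"rotation":[0,0,0]},
    {"hand":0,"xyz":[0,0,0],"rotation":[0,0,0]},
  ],
)

```text
clock: 5.4
tool_pos: [0.5363, 0.0222, 0.0333]
ee_rot: [0.649, 0.761, -0.0, -0.0]
force: [-0.9, -0.5, 0.5]
gripper_width: 0.0004
```

>>> step_arm(
  motion=[
    {"hand":0,"xyz":[0,0,-0.001],"rotation":[0,0,0]},
    {"hand":0,"xyz":[0,0,0],"rotation":[0,0,0]},
  ],
)

```text
clock: 5.57
tool_pos: [0.5363, 0.0222, 0.0323]
ee_rot: [0.649, 0.761, -0.0, -0.0]
force: [-0.4, 0.0, 0.8]
gripper_width: 0.0003
```

>>> step_arm(
  motion=[
    {"hand":0,"xyz":[0,0,-0.001],"rotation":[0,0,0]},
    {"hand":0,"xyz":[0,0,0],"rotation":[0,0,0]},
  ],
)

```text
clock: 5.73
tool_pos: [0.5364, 0.0223, 0.0314]
ee_rot: [0.649, 0.761, 0.0, 0.0]
force: [-0.2, 0.4, 2.4]
gripper_width: 0.0006
```

>>> step_arm(
  motion=[
    {"hand":0,"xyz":[0,0,-0.0005],"rotation":[0,0,0]},
    {"hand":0,"xyz":[0,0,0],"rotation":[0,0,0]},
  ],
)

```text
clock: 5.9
tool_pos: [0.5364, 0.0223, 0.0311]
ee_rot: [0.649, 0.761, -0.0, 0.0]
force: [-1.5, -0.3, 6.2]
gripper_width: 0.0005
```

>>> step_arm(
  motion=[
    {"hand":0,"xyz":[0,0,-0.0006],"rotation":[0,0,0]},
    {"hand":0,"xyz":[0,0,0],"rotation":[0,0,0]},
  ],
)

```text
clock: 6.07
tool_pos: [0.5364, 0.0223, 0.0307]
ee_rot: [0.649, 0.761, -0.0, 0.0]
force: [-5.0, -0.8, 12.4]
gripper_width: 0.0002
```

>>> step_arm(
  motion=[
    {"hand":0,"xyz":[-0.001,-0.00016,0],"rotation":[0,0,0]},
    {"hand":0,"xyz":[-0.001,-0.00016,0],"rotation":[0,0,0]},
    {"hand":0,"xyz":[-0.001,-0.00016,-5e-05],"rotation":[0,0,0]},
    {"hand":0,"xyz":[-0.001,-0.00016,-5e-05],"rotation":[0,0,0]},
  ],
)

```text
clock: 6.4
tool_pos: [0.5337, 0.0219, 0.0309]
ee_rot: [0.649, 0.761, 0.001, 0.001]
force: [4.6, 1.2, 4.9]
gripper_width: 0.0005
```

>>> step_arm(
  motion=[
    {"hand":0,"xyz":[0,0,-0.0004],"rotation":[0,0,0]},
    {"hand":0,"xyz":[0,0,-0.0003],"rotation":[0,0,0]},
    {"hand":0,"xyz":[0,0,0],"rotation":[0,0,0]},
  ],
)

```text
clock: 6.65
tool_pos: [0.5335, 0.0219, 0.0304]
ee_rot: [0.649, 0.761, 0.001, 0.001]
force: [1.3, 0.1, 13.0]
gripper_width: 0.0008
```

>>> step_arm(
  motion=[
    {"hand":0,"xyz":[-0.0015,-0.00024,-5e-05],"rotation":[0,0,0]},
    {"hand":0,"xyz":[-0.0015,-0.00024,-5e-05],"rotation":[0,0,0]},
    {"hand":0,"xyz":[-0.0015,-0.00024,-5e-05],"rotation":[0,0,0]},
    {"hand":0,"xyz":[-0.0015,-0.00024,-5e-05],"rotation":[0,0,0]},
  ],
)

```text
clock: 6.98
tool_pos: [0.5279, 0.0209, 0.0303]
ee_rot: [0.649, 0.761, 0.001, 0.001]
force: [3.3, -0.4, 8.8]
gripper_width: 0.0002
```

>>> step_arm(
  motion=[
    {"hand":0,"xyz":[-0.002,-0.00032,-0.0002],"rotation":[0,0,0]},
    {"hand":0,"xyz":[-0.002,-0.00032,-0.0001],"rotation":[0,0,0]},
    {"hand":0,"xyz":[-0.002,-0.00032,-0.0001],"rotation":[0,0,0]},
    {"hand":0,"xyz":[-0.002,-0.00032,-0.0001],"rotation":[0,0,0]},
  ],
)

```text
clock: 7.32
tool_pos: [0.5198, 0.0197, 0.0296]
ee_rot: [0.649, 0.761, 0.001, 0.001]
force: [4.6, 0.6, 7.2]
gripper_width: 0.0003
```

>>> step_arm(
  motion=[
    {"hand":0,"xyz":[-0.002,-0.00032,-0.0003],"rotation":[0,0,0]},
    {"hand":0,"xyz":[-0.002,-0.00032,-0.0003],"rotation":[0,0,0]},
    {"hand":0,"xyz":[-0.002,-0.00032,-0.00013],"rotation":[0,0,0]},
    {"hand":0,"xyz":[-0.002,-0.00032,-0.00013],"rotation":[0,0,0]},
  ],
)

```text
clock: 7.65
tool_pos: [0.5119, 0.0184, 0.0289]
ee_rot: [0.649, 0.761, 0.001, 0.001]
force: [4.9, 0.1, 9.1]
gripper_width: 0.0004
```

>>> step_arm(
  motion=[
    {"hand":0,"xyz":[-0.002,-0.00032,-0.00025],"rotation":[0,0,0]},
    {"hand":0,"xyz":[-0.002,-0.00032,-0.0002],"rotation":[0,0,0]},
    {"hand":0,"xyz":[-0.002,-0.00032,-0.00015],"rotation":[0,0,0]},
    {"hand":0,"xyz":[-0.002,-0.00032,-0.00015],"rotation":[0,0,0]},
  ],
)

```text
clock: 7.98
tool_pos: [0.5039, 0.0171, 0.0281]
ee_rot: [0.649, 0.761, 0.001, 0.001]
force: [4.9, 0.5, 9.5]
gripper_width: 0.0002
```

>>> step_arm(
  motion=[
    {"hand":0,"xyz":[-0.002,-0.00032,-0.00025],"rotation":[0,0,0]},
    {"hand":0,"xyz":[-0.002,-0.00032,-0.0002],"rotation":[0,0,0]},
    {"hand":0,"xyz":[-0.002,-0.00032,-0.00017],"rotation":[0,0,0]},
    {"hand":0,"xyz":[-0.002,-0.00032,-0.00017],"rotation":[0,0,0]},
    {"hand":0,"xyz":[-0.002,-0.00032,-0.00017],"rotation":[0,0,0]},
  ],
)

```text
clock: 8.4
tool_pos: [0.4939, 0.0155, 0.0271]
ee_rot: [0.649, 0.761, 0.001, 0.001]
force: [4.0, -0.3, 9.3]
gripper_width: 0.0007
```

Run:
```python
from h import *
snap('side','side2');crop('side2','side2c',240,140,400,260,5);s=read_state();print(s['force'],s['tool_pos'])
```

```text
[ 3.78817045 -0.39057196  8.40722525] [0.49350411 0.01540407 0.02701475]
```

View pics/side2c.png

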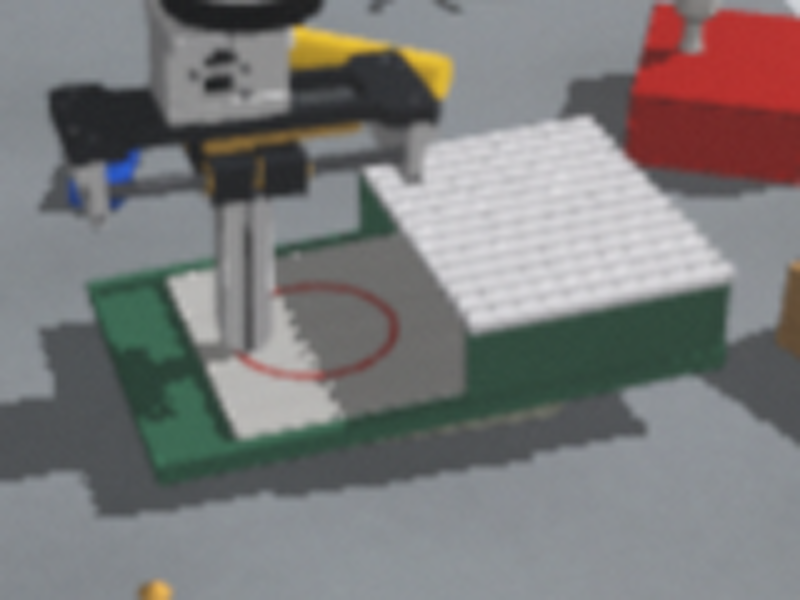

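The plate is following the fingers: its front edge has moved to crop (165,275)-(235,437). I'll continue the drag.

>>> step_arm(
  motion=[
    {"hand":0,"xyz":[-0.002,-0.00032,-0.00028],"rotation":[0,0,0]},
    {"hand":0,"xyz":[-0.002,-0.00032,-0.00022],"rotation":[0,0,0]},
    {"hand":0,"xyz":[-0.002,-0.00032,-0.00018],"rotation":[0,0,0]},
    {"hand":0,"xyz":[-0.002,-0.00032,-0.00018],"rotation":[0,0,0]},
    {"hand":0,"xyz":[-0.002,-0.00032,-0.00018],"rotation":[0,0,0]},
  ],
)

```text
clock: 8.87
tool_pos: [0.4839, 0.0139, 0.026]
ee_rot: [0.649, 0.761, 0.001, 0.001]
force: [3.5, -0.1, 9.8]
gripper_width: 0.0006
```

>>> step_arm(
  motion=[
    {"hand":0,"xyz":[-0.002,-0.00032,-0.00025],"rotation":[0,0,0]},
    {"hand":0,"xyz":[-0.002,-0.00032,-0.00022],"rotation":[0,0,0]},
    {"hand":0,"xyz":[-0.002,-0.00032,-0.0002],"rotation":[0,0,0]},
    {"hand":0,"xyz":[-0.002,-0.00032,-0.0002],"rotation":[0,0,0]},
    {"hand":0,"xyz":[-0.002,-0.00032,-0.0002],"rotation":[0,0,0]},
  ],
)

```text
clock: 9.28
tool_pos: [0.4739, 0.0123, 0.025]
ee_rot: [0.649, 0.761, 0.001, 0.001]
force: [4.3, 0.5, 9.1]
gripper_width: 0.001
```

>>> step_arm(
  motion=[
    {"hand":0,"xyz":[-0.002,-0.00032,-0.0003],"rotation":[0,0,0]},
    {"hand":0,"xyz":[-0.002,-0.00032,-0.00025],"rotation":[0,0,0]},
    {"hand":0,"xyz":[-0.002,-0.00032,-0.00021],"rotation":[0,0,0]},
    {"hand":0,"xyz":[-0.002,-0.00032,-0.00021],"rotation":[0,0,0]},
    {"hand":0,"xyz":[-0.002,-0.00032,-0.00021],"rotation":[0,0,0]},
  ],
)

```text
clock: 9.7
tool_pos: [0.4639, 0.0107, 0.0238]
ee_rot: [0.649, 0.761, 0.001, 0.001]
force: [4.0, -0.2, 8.8]
gripper_width: 0.0005
```

>>> step_arm(
  motion=[
    {"hand":0,"xyz":[-0.0015,-0.00024,-0.00035],"rotation":[0,0,0]},
    {"hand":0,"xyz":[-0.0015,-0.00024,-0.0002],"rotation":[0,0,0]},
    {"hand":0,"xyz":[-0.0015,-0.00024,-0.00017],"rotation":[0,0,0]},
    {"hand":0,"xyz":[-0.0015,-0.00024,-0.00017],"rotation":[0,0,0]},
    {"hand":0,"xyz":[-0.0015,-0.00024,-0.00017],"rotation":[0,0,0]},
  ],
)

```text
clock: 10.12
tool_pos: [0.4567, 0.0095, 0.0228]
ee_rot: [0.649, 0.761, 0.001, 0.001]
force: [8.3, 0.5, 9.6]
gripper_width: 0.0002
```

>>> step_arm(
  motion=[
    {"hand":0,"xyz":[-0.0005,-8e-05,-5e-05],"rotation":[0,0,0]},
    {"hand":0,"xyz":[0,0,0],"rotation":[0,0,0]},
  ],
)

```text
clock: 10.28
tool_pos: [0.4566, 0.0095, 0.0229]
ee_rot: [0.649, 0.761, 0.002, 0.002]
force: [6.3, 0.7, 8.7]
gripper_width: 0.0005
```

>>> step_arm(
  motion=[
    {"hand":0,"xyz":[-0.0004,-6e-05,-0.0001],"rotation":[0,0,0]},
    {"hand":0,"xyz":[-0.0004,-6e-05,-0.0001],"rotation":[0,0,0]},
    {"hand":0,"xyz":[0,0,0],"rotation":[0,0,0]},
  ],
)

```text
clock: 10.53
tool_pos: [0.4559, 0.0094, 0.0227]
ee_rot: [0.649, 0.761, 0.002, 0.002]
force: [7.0, 0.5, 9.7]
gripper_width: 0.0004
```

Run:
```python
from h import *
snap('side','side3');crop('side3','side3c',240,140,400,260,5);snap('top','top3');s=read_state();print(s['force'],s['tool_pos'])
```

```text
[6.34909585 0.89349076 9.4756653 ] [0.45591614 0.00943885 0.02268682]
```

View pics/side3c.png

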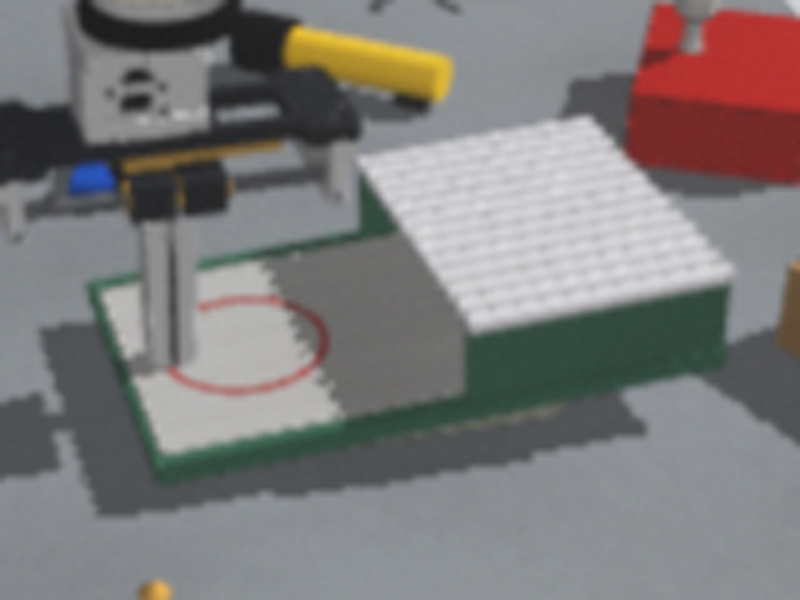

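Run:
```python
from h import *
yaw=np.radians(9.05);ex=np.array([np.cos(yaw),np.sin(yaw)])
S=lambda f,x,y,z:at(f,240+x/5,140+y/5,z)[:2]@ex
print('ring right: s2',S('side2',399,328,.031),'s3',S('side3',327,342,.028))
print('ring bottom:s1',S('side1',390,360,.033),'s2',S('side2',310,379,.030),'s3',S('side3',243,393,.026))
for z in(.02,.023):print('front s3',S('side3',100,291,z),S('side3',163,458,z), 'lip', S('side3',90,288,z),S('side3',157,470,z))
print('front s1',S('side1',245,262,.03),S('side1',328,418,.03))
crop('top3','top3c',205,170,305,245,8)
```

```text
ring right: s2 0.5702631696882156 s3 0.532081819916184
ring bottom:s1 0.5553447959007096 s2 0.5133145040087348 s3 0.47967029243792136
front s3 0.43147559585477874 0.4314138303285855 lip 0.42680380713859345 0.4266147804121958
front s3 0.43065572618198916 0.4305943100184573 lip 0.4260103623769152 0.42582240483723505
front s1 0.5110756222994042 0.5122741561472112
```

View pics/top3c.png

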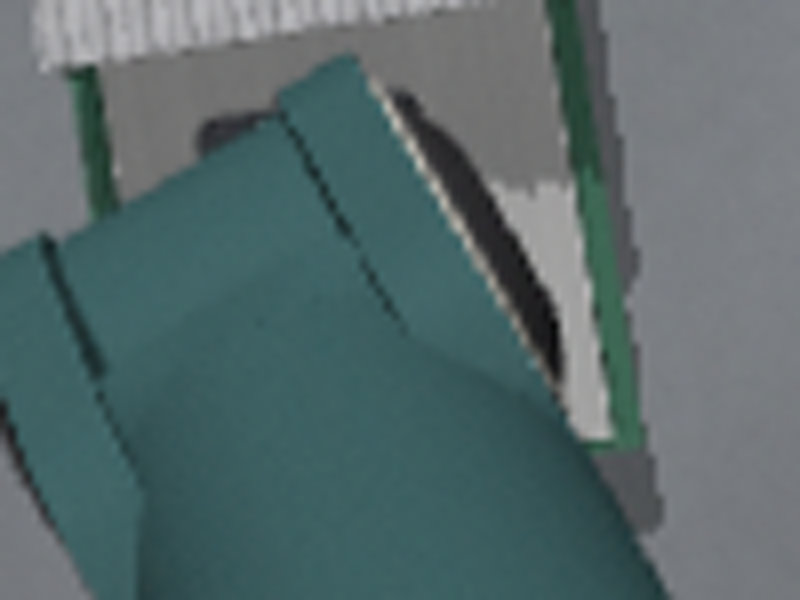

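>>> step_arm(
  motion=[
    {"hand":0,"xyz":[0,0,-0.0003],"rotation":[0,0,0]},
    {"hand":0,"xyz":[-0.0004,-6e-05,0],"rotation":[0,0,0]},
    {"hand":0,"xyz":[-0.0004,-6e-05,0],"rotation":[0,0,0]},
  ],
)

```text
clock: 10.88
tool_pos: [0.4554, 0.0094, 0.0225]
ee_rot: [0.649, 0.761, 0.002, 0.002]
force: [6.8, 1.0, 10.8]
gripper_width: 0.001
```

>>> step_arm(
  motion=[
    {"hand":0,"xyz":[-0.0003,-5e-05,-0.0003],"rotation":[0,0,0]},
    {"hand":0,"xyz":[-0.0005,-8e-05,-5e-05],"rotation":[0,0,0]},
    {"hand":0,"xyz":[-0.0005,-8e-05,-5e-05],"rotation":[0,0,0]},
  ],
)

```text
clock: 11.13
tool_pos: [0.4542, 0.0092, 0.0221]
ee_rot: [0.649, 0.761, 0.002, 0.002]
force: [8.7, 0.5, 10.6]
gripper_width: 0.0009
```

>>> step_arm(
  motion=[
    {"hand":0,"xyz":[-0.0006,-0.0001,-0.0001],"rotation":[0,0,0]},
    {"hand":0,"xyz":[-0.0006,-0.0001,-0.0001],"rotation":[0,0,0]},
    {"hand":0,"xyz":[-0.0006,-0.0001,-5e-05],"rotation":[0,0,0]},
  ],
)

```text
clock: 11.38
tool_pos: [0.4524, 0.0089, 0.0219]
ee_rot: [0.649, 0.761, 0.002, 0.002]
force: [7.6, 1.6, 10.1]
gripper_width: 0.0001
```

Run:
```python
from h import *
snap('side','side4');s=read_state();print(s['force'],s['tool_pos'])
a=cv2.imread('pics/side3.png').astype(np.float32);b=cv2.imread('pics/side4.png').astype(np.float32)
# ring right arc: redness, profile along rows; front right corner
for n,im in(('s3',a),('s4',b)):
    red=im[:,:,2]-im[:,:,1]; r=red[200:222,285:308].clip(20,None)-20
    yy,xx=np.mgrid[200:222,285:308];print(n,'ring right-half centroid',(xx*r).sum()/r.sum(),(yy*r).sum()/r.sum())
    g=im[:,:,2]; # white vs green edge position per row, threshold crossing
    out=[]
    for y in range(200,230,5):
        row=g[y,255:285];k=int(np.argmax(row>115));out.append(round(255+k-1+(115-row[k-1])/(row[k]-row[k-1]),2) if k else None)
    print('  edge',out)
```

```text
[ 8.39056601  0.37822897 11.61174311] [0.45238596 0.00889118 0.02189476]
s3 ring right-half centroid 295.7265840220386 211.1969696969697
  edge [None, np.float32(261.92), np.float32(263.77), np.float32(266.02), np.float32(267.65), np.float32(269.57)]
s4 ring right-half centroid 295.60774647887325 211.3507042253521
  edge [None, np.float32(261.9), np.float32(263.77), np.float32(266.02), np.float32(267.64), np.float32(269.58)]
```

The plate's front edge stayed put (0.0 px) while the fingers slid 3.5 mm at about 8 N of drag, so the plate is at its stop. Next I lift off and go to the stand.

>>> step_arm(
  motion=[
    {"hand":0,"xyz":[0,0,0.004],"rotation":[0,0,0]},
    {"hand":0,"xyz":[0,0,0.03],"rotation":[0,0,0]},
    {"hand":0,"xyz":[0,0,0.035],"rotation":[0,0,0]},
    {"hand":0,"xyz":[0,0,0.035],"rotation":[0,0,0]},
    {"hand":0.5,"xyz":[-0.004,-0.034,0.015],"rotation":[0,0,0]},
  ],
)

```text
clock: 11.85
tool_pos: [0.4476, -0.021, 0.1436]
ee_rot: [0.647, 0.763, 0.002, 0.001]
force: [0.7, 0.7, 0.6]
gripper_width: 0.0047
```

>>> step_arm(
  motion=[
    {"hand":0.5,"xyz":[-0.004,-0.034,0],"rotation":[0,0,0]},
    {"hand":0.5,"xyz":[-0.004,-0.034,0],"rotation":[0,0,0]},
    {"hand":0.5,"xyz":[-0.004,-0.034,0],"rotation":[0,0,0]},
    {"hand":0.5,"xyz":[-0.004,-0.034,0],"rotation":[0,0,0]},
    {"hand":0.5,"xyz":[-0.004,-0.034,0],"rotation":[0,0,0]},
  ],
)

```text
clock: 12.27
tool_pos: [0.425, -0.1974, 0.1399]
ee_rot: [0.649, 0.761, -0.0, 0.0]
force: [0.2, 0.3, -0.2]
gripper_width: 0.0372
```

>>> step_arm(
  motion=[
    {"hand":0.5,"xyz":[-0.004,-0.034,0],"rotation":[0,0,0]},
    {"hand":0.5,"xyz":[-0.004,-0.034,0],"rotation":[0,0,0]},
    {"hand":0.5,"xyz":[-0.004,-0.034,0],"rotation":[0,0,0]},
    {"hand":0.5,"xyz":[0,0,0],"rotation":[0,0,0]},
    {"hand":0.5,"xyz":[0,0,0],"rotation":[0,0,0]},
  ],
)

```text
clock: 12.68
tool_pos: [0.413, -0.2989, 0.1394]
ee_rot: [0.65, 0.76, 0.0, -0.0]
force: [-0.7, 0.6, 0.4]
gripper_width: 0.0469
```

Run:
```python
from h import *
s=read_state();print(s['force'],s['tool_pos'],s['ee_rot'],s['gripper_width'],s['joint_positions'].round(2))
snap('top','top5');snap('side','side5')
t=cv2.imread('pics/top5.png')[120:250,200:300];w=cv2.imread('pics/side5.png')
a=cv2.resize(t,None,fx=4.4,fy=4.4,interpolation=cv2.INTER_CUBIC);b=cv2.resize(w[140:260,240:400],None,fx=2.2,fy=2.2,interpolation=cv2.INTER_CUBIC)
d=cv2.resize(w[200:340,170:330],None,fx=2.1,fy=2.1,interpolation=cv2.INTER_CUBIC)
c=np.zeros((600,800,3),np.uint8);c[:572,:440]=a;c[:264,440:440+352]=b;c[270:270+294,440:440+336]=d;cv2.imwrite('pics/m5.png',c)
```

```text
[-0.74294934  0.55479091  0.44468742] [ 0.41303887 -0.2989435   0.13937284] [ 6.50388112e-01  7.59602029e-01  8.12777238e-05 -2.34787317e-04] 0.04691316589268124 [ 1.13  0.36 -0.67  1.94  0.28  0.93  0.47]
```

View pics/m5.png

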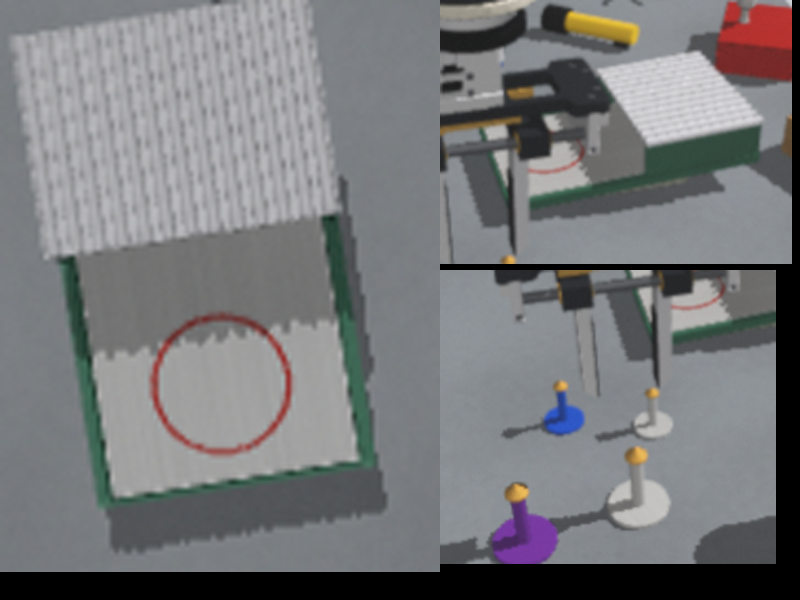

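The picture shows the plate against the front frame with the full red ring visible, centred at about panel (222,384), or top pixel (250.5,207.3). The stand is untouched. Next I'll fit the ring centre and refine the stand position.

Run:
```python
from h import *
im=cv2.imread('pics/top5.png').astype(int);m=((im[:,:,2]-im[:,:,1])>35).astype(np.uint8);m[:185]=0;m[230:]=0;m[:,:230]=0;m[:,272:]=0
ys,xs=np.nonzero(m);e=cv2.fitEllipse(np.c_[xs,ys].astype(np.float32));print(e,len(xs))
for z in(.022,.026,.03):print(z,at('top5',*e[0],z).round(4))
ex=np.array([np.cos(np.radians(9.05)),np.sin(np.radians(9.05))])
# stand: refined from both cams, foot centroid whites
best=[]
s=cv2.imread('pics/side0.png').astype(int);t=cv2.imread('pics/top0.png').astype(int)
for n,I,(x0,y0,x1,y1) in(('top0',t,(350,222,378,250)),('side0',s,(246,298,284,324))):
    w=I[y0:y1,x0:x1].min(2)>150; ys,xs=np.nonzero(w)
    hull=cv2.convexHull(np.c_[xs,ys].astype(np.int32));e=cv2.minEnclosingCircle(hull) if n=='top0' else None
    cx,cy=(xs.min()+xs.max())/2+x0,(ys.min()+ys.max())/2+y0;print(n,len(xs),(xs.min()+x0,xs.max()+x0,ys.min()+y0,ys.max()+y0),at(n,cx,cy,.005).round(4))
```

```text
((249.85812377929688, 206.8663787841797), (30.62516212463379, 30.752506256103516), 106.71109771728516) 121
0.022 [0.4941 0.0166 0.022 ]
0.026 [0.4938 0.0163 0.026 ]
0.03 [0.4935 0.016  0.03  ]
top0 174 (np.int64(354), np.int64(371), np.int64(226), np.int64(244)) [ 0.4188 -0.2969  0.005 ]
side0 402 (np.int64(251), np.int64(279), np.int64(298), np.int64(321)) [ 0.4195 -0.297   0.005 ]
```

>>> step_arm(
  motion=[
    {"hand":0.5,"xyz":[0.005,0.001,-0.02],"rotation":[0,0,0]},
    {"hand":0.5,"xyz":[0,0,-0.03],"rotation":[0,0,0]},
    {"hand":0.5,"xyz":[0,0,-0.03],"rotation":[0,0,0]},
    {"hand":0.5,"xyz":[0,0,-0.025],"rotation":[0,0,0]},
    {"hand":0.5,"xyz":[0,0,-0.012],"rotation":[0,0,0]},
  ],
)

```text
clock: 13.2
tool_pos: [0.418, -0.2945, 0.0203]
ee_rot: [0.648, 0.761, 0.0, -0.001]
force: [0.0, 0.7, 0.6]
gripper_width: 0.0472
```

>>> step_arm(
  motion=[
    {"hand":0.5,"xyz":[0,0,0],"rotation":[0,0,0]},
    {"hand":0.5,"xyz":[0,0,0],"rotation":[0,0,0]},
  ],
)

```text
clock: 13.37
tool_pos: [0.4192, -0.2959, 0.0233]
ee_rot: [0.649, 0.761, 0.0, -0.0]
force: [0.4, 0.3, 0.1]
gripper_width: 0.0474
```

Run:
```python
from h import *
s=read_state();print(s['force'],s['tool_pos'],s['gripper_width'])
a=snap('side','side6');b=snap('wrist','wr6')
c=np.zeros((420,800,3),np.uint8);c[:420,:360]=cv2.resize(a[210:350,190:310],(360,420))[:,:,::-1];c[:330,360:]=cv2.resize(b,(440,330))[:,:,::-1];cv2.imwrite('pics/m6.png',c)
```

```text
[0.43059344 0.28500676 0.07511588] [ 0.41917047 -0.29588942  0.02333239] 0.04737212241139385
```

View pics/m6.png

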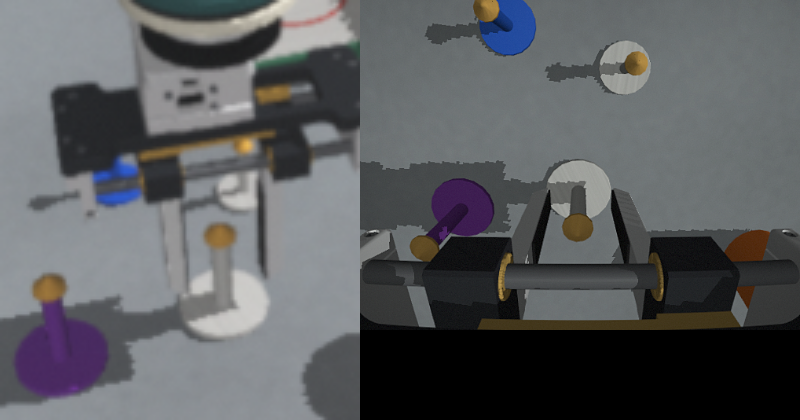

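The stem (wrist panel about (578,200)) stands between the open fingers, and everything else is clear. I'll shift 1.5 mm and close.

>>> step_arm(
  motion=[
    {"hand":0.5,"xyz":[-0.001,-0.0015,0],"rotation":[0,0,0]},
    {"hand":0.2,"xyz":[0,0,0],"rotation":[0,0,0]},
    {"hand":0.1,"xyz":[0,0,0],"rotation":[0,0,0]},
    {"hand":0,"xyz":[0,0,0],"rotation":[0,0,0]},
    {"hand":0,"xyz":[0,0,0],"rotation":[0,0,0]},
  ],
  grip_force=15,
)

```text
clock: 13.88
tool_pos: [0.4177, -0.2982, 0.0229]
ee_rot: [0.649, 0.761, -0.0, 0.0]
force: [-0.1, 0.6, -0.4]
gripper_width: 0.0238
```

>>> step_arm(
  motion=[
    {"hand":0,"xyz":[0,0,0],"rotation":[0,0,0]},
    {"hand":0,"xyz":[0,0,0],"rotation":[0,0,0]},
    {"hand":0,"xyz":[0,0,0],"rotation":[0,0,0]},
    {"hand":0,"xyz":[0,0,0],"rotation":[0,0,0]},
  ],
)

```text
clock: 14.22
tool_pos: [0.4178, -0.2982, 0.0228]
ee_rot: [0.649, 0.761, -0.0, 0.0]
force: [1.1, -0.9, 2.4]
gripper_width: 0.0185
```

>>> step_arm(
  motion=[
    {"hand":0,"xyz":[0,0,0],"rotation":[0,0,0]},
    {"hand":0,"xyz":[0,0,0],"rotation":[0,0,0]},
    {"hand":0,"xyz":[0,0,0],"rotation":[0,0,0]},
  ],
)

```text
clock: 14.47
tool_pos: [0.4178, -0.2981, 0.0228]
ee_rot: [0.649, 0.761, -0.0, 0.0]
force: [0.5, -0.2, 3.2]
gripper_width: 0.0181
```

Run:
```python
from h import *
s=read_state();print(s['force'],s['wrist_torque'],s['tool_pos'],s['gripper_width'])
a=snap('side','side7');b=snap('wrist','wr7')
c=np.zeros((420,800,3),np.uint8);c[:420,:360]=cv2.resize(a[210:350,190:310],(360,420))[:,:,::-1];c[:330,360:]=cv2.resize(b[100:310,140:420],(440,330))[:,:,::-1];cv2.imwrite('pics/m7.png',c)
```

```text
[ 0.4677555  -0.23331297  3.22224791] [-0.09896303 -0.2625421   0.02395498] [ 0.4177619  -0.29812806  0.02277644] 0.018115427925829937
```

View pics/m7.png

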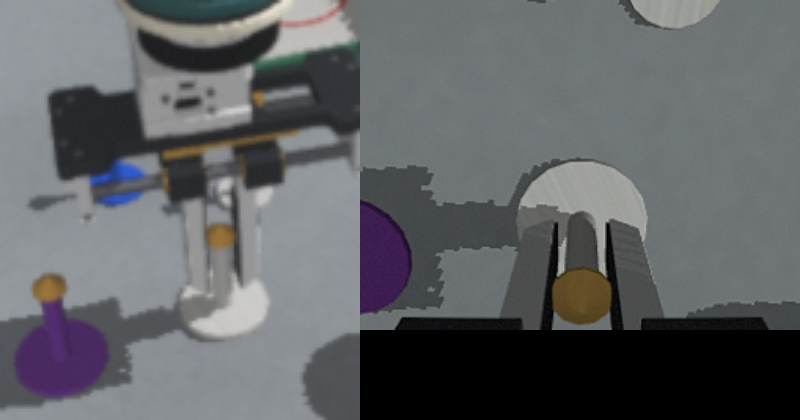

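The opening is 18 mm rather than 12 mm, and the cone sits at wrist panel (582,295). The upper pads are biting on the cone base, not the stem. I'll reopen, go 12 mm lower and close on the stem.

>>> step_arm(
  motion=[
    {"hand":0.4,"xyz":[0,0,0],"rotation":[0,0,0]},
    {"hand":0.4,"xyz":[0,0,0],"rotation":[0,0,0]},
    {"hand":0.4,"xyz":[0,0,0],"rotation":[0,0,0]},
    {"hand":0.4,"xyz":[0,0,-0.006],"rotation":[0,0,0]},
    {"hand":0.4,"xyz":[0,0,-0.006],"rotation":[0,0,0]},
  ],
)

```text
clock: 14.98
tool_pos: [0.4176, -0.2982, 0.0103]
ee_rot: [0.649, 0.76, -0.0, 0.0]
force: [-0.7, -0.7, -0.1]
gripper_width: 0.0377
```

>>> step_arm(
  motion=[
    {"hand":0.4,"xyz":[0,0,0],"rotation":[0,0,0]},
    {"hand":0,"xyz":[0,0,0],"rotation":[0,0,0]},
    {"hand":0,"xyz":[0,0,0],"rotation":[0,0,0]},
    {"hand":0,"xyz":[0,0,0],"rotation":[0,0,0]},
    {"hand":0,"xyz":[0,0,0],"rotation":[0,0,0]},
  ],
)

```text
clock: 15.4
tool_pos: [0.4177, -0.2981, 0.0108]
ee_rot: [0.649, 0.761, -0.0, 0.0]
force: [-0.4, 0.2, -1.1]
gripper_width: 0.018
```

>>> step_arm(
  motion=[
    {"hand":0,"xyz":[0,0,0],"rotation":[0,0,0]},
    {"hand":0,"xyz":[0,0,0],"rotation":[0,0,0]},
    {"hand":0,"xyz":[0,0,0],"rotation":[0,0,0]},
    {"hand":0,"xyz":[0,0,0],"rotation":[0,0,0]},
  ],
)

```text
clock: 15.73
tool_pos: [0.4177, -0.2981, 0.0108]
ee_rot: [0.649, 0.761, -0.0, 0.0]
force: [-0.0, -0.3, 0.4]
gripper_width: 0.0182
```

>>> step_arm(
  motion=[
    {"hand":0,"xyz":[0,0,0],"rotation":[0,0,0]},
    {"hand":0,"xyz":[0,0,0],"rotation":[0,0,0]},
    {"hand":0,"xyz":[0,0,0.003],"rotation":[0,0,0]},
    {"hand":0,"xyz":[0,0,0.005],"rotation":[0,0,0]},
    {"hand":0,"xyz":[0,0,0.005],"rotation":[0,0,0]},
  ],
  grip_force=25,
)

```text
clock: 16.15
tool_pos: [0.4175, -0.298, 0.0241]
ee_rot: [0.649, 0.761, -0.0, -0.0]
force: [-0.9, 0.4, -0.8]
gripper_width: 0.0176
```

>>> step_arm(
  motion=[
    {"hand":0,"xyz":[0,0,0],"rotation":[0,0,0]},
    {"hand":0,"xyz":[0,0,0],"rotation":[0,0,0]},
    {"hand":0,"xyz":[0,0,0],"rotation":[0,0,0]},
  ],
)

```text
clock: 16.4
tool_pos: [0.4175, -0.2982, 0.0237]
ee_rot: [0.649, 0.761, -0.0, 0.0]
force: [-0.2, -0.0, -1.5]
gripper_width: 0.0179
```

Run:
```python
from h import *
s=read_state();print(s['force'],s['wrist_torque'],s['tool_pos'],s['gripper_width'])
a=snap('side','side8');b=snap('wrist','wr8')
c=np.zeros((480,800,3),np.uint8);c[:480,:360]=cv2.resize(a[250:330,215:275],(360,480),interpolation=cv2.INTER_CUBIC)[:,:,::-1];c[:330,360:]=cv2.resize(b[100:310,140:420],(440,330))[:,:,::-1];cv2.imwrite('pics/m8.png',c)
```

```text
[-1.74735542e-01 -8.70374203e-04 -1.50039061e+00] [-0.03074771 -0.14871475  0.01369088] [ 0.41754039 -0.29818517  0.02374756] 0.017852137116853732
```

View pics/m8.png

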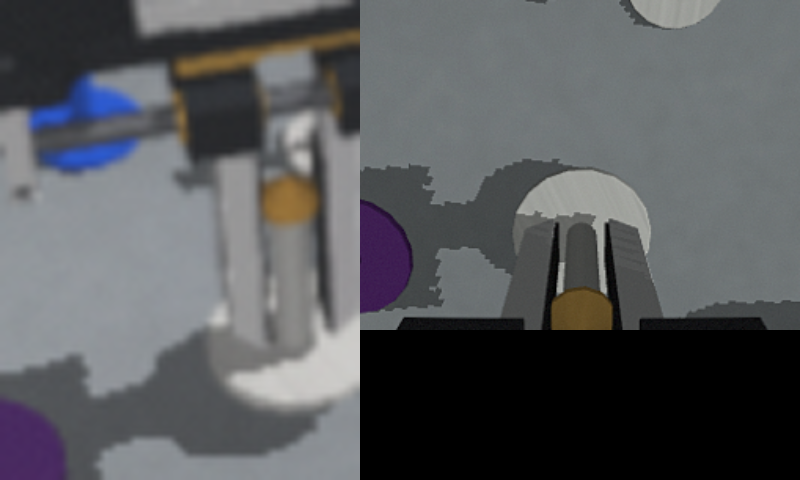

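The stand is lifted: its foot shadow is separate in the side view, the force is -1.5 N, and it hangs upright from the cone rim. I'll work out its offset from the TCP before carrying it.

Run:
```python
from h import *
t=read_state()['tool_pos'];z=t[2]-.0108+.005
f=lambda x,y:((x-360+.5)/440*280-.5+140,(y+.5)/330*210-.5+100)
L=at('wr8',*f(514,238),z);Rr=at('wr8',*f(650,238),z);T=at('wr8',*f(580,168),z);F=at('wr8',*f(575,168),z)
print(L,Rr,np.linalg.norm(L-Rr),T,'tcp',t)
# top-cam ring in world vs measured
from scipy.optimize import least_squares
P=np.array([L,Rr,T])[:,:2]
r=least_squares(lambda c:np.hypot(*(P-c).T)-.028,t[:2]);print('foot centre',r.x,'res',r.fun)
ring=np.array([.4938,.0163]);print('move for foot on ring',ring-r.x,'if centred',ring-t[:2])
```

```text
[ 0.39009653 -0.30342026  0.01778592] [ 0.4437893  -0.29488043  0.01778592] 0.05436765964833591 [ 0.41158974 -0.27038889  0.01778592] tcp [ 0.41752884 -0.29808766  0.02358592]
foot centre [ 0.41673463 -0.29783406] res [-7.82464096e-04 -7.84583411e-04 -7.67539796e-05]
move for foot on ring [0.07706537 0.31413406] if centred [0.07627116 0.31438766]
```

>>> step_arm(
  motion=[
    {"hand":0,"xyz":[0,0,0.01],"rotation":[0,0,0]},
    {"hand":0,"xyz":[0,0,0.02],"rotation":[0,0,0]},
    {"hand":0,"xyz":[0,0,0.025],"rotation":[0,0,0]},
    {"hand":0,"xyz":[0,0,0.02],"rotation":[0,0,0]},
    {"hand":0,"xyz":[0.0015,0.006,0.012],"rotation":[0,0,0]},
  ],
)

```text
clock: 16.92
tool_pos: [0.4195, -0.293, 0.1131]
ee_rot: [0.65, 0.76, -0.0, 0.001]
force: [0.5, -0.8, -0.6]
gripper_width: 0.0174
```

>>> step_arm(
  motion=[
    {"hand":0,"xyz":[0.003,0.0125,0],"rotation":[0,0,0]},
    {"hand":0,"xyz":[0.005,0.02,0],"rotation":[0,0,0]},
    {"hand":0,"xyz":[0.006,0.025,0],"rotation":[0,0,0]},
    {"hand":0,"xyz":[0.006,0.025,0],"rotation":[0,0,0]},
    {"hand":0,"xyz":[0.006,0.025,0],"rotation":[0,0,0]},
  ],
)

```text
clock: 17.33
tool_pos: [0.4448, -0.1823, 0.1099]
ee_rot: [0.649, 0.761, -0.0, -0.001]
force: [-0.5, -0.4, -0.9]
gripper_width: 0.0177
```

>>> step_arm(
  motion=[
    {"hand":0,"xyz":[0.006,0.025,0],"rotation":[0,0,0]},
    {"hand":0,"xyz":[0.006,0.025,0],"rotation":[0,0,0]},
    {"hand":0,"xyz":[0.006,0.025,0],"rotation":[0,0,0]},
    {"hand":0,"xyz":[0.006,0.025,0],"rotation":[0,0,0]},
    {"hand":0,"xyz":[0.006,0.025,0],"rotation":[0,0,0]},
  ],
)

```text
clock: 17.75
tool_pos: [0.4745, -0.0572, 0.1099]
ee_rot: [0.649, 0.761, -0.0, -0.001]
force: [0.1, 0.2, -1.2]
gripper_width: 0.0177
```

>>> step_arm(
  motion=[
    {"hand":0,"xyz":[0.006,0.025,0],"rotation":[0,0,0]},
    {"hand":0,"xyz":[0.006,0.025,0],"rotation":[0,0,0]},
    {"hand":0,"xyz":[0.004,0.016,0],"rotation":[0,0,0]},
    {"hand":0,"xyz":[0.002,0.008,0],"rotation":[0,0,0]},
    {"hand":0,"xyz":[0,0,0],"rotation":[0,0,0]},
  ],
)

```text
clock: 18.17
tool_pos: [0.4927, 0.0167, 0.1102]
ee_rot: [0.648, 0.762, 0.0, -0.001]
force: [-0.2, -0.4, -1.2]
gripper_width: 0.0176
```

>>> step_arm(
  motion=[
    {"hand":0,"xyz":[0,0,0],"rotation":[0,0,0]},
    {"hand":0,"xyz":[0,0,0],"rotation":[0,0,0]},
    {"hand":0,"xyz":[0,0,0],"rotation":[0,0,0]},
  ],
)

```text
clock: 18.42
tool_pos: [0.4929, 0.0132, 0.1105]
ee_rot: [0.65, 0.76, -0.0, -0.0]
force: [-0.7, 0.0, -0.8]
gripper_width: 0.0173
```

>>> step_arm(
  motion=[
    {"hand":0,"xyz":[0.001,0.003,-0.01],"rotation":[0,0,0]},
    {"hand":0,"xyz":[0,0,-0.018],"rotation":[0,0,0]},
    {"hand":0,"xyz":[0,0,-0.018],"rotation":[0,0,0]},
    {"hand":0,"xyz":[0,0,-0.012],"rotation":[0,0,0]},
    {"hand":0,"xyz":[0,0,-0.006],"rotation":[0,0,0]},
  ],
)

```text
clock: 18.83
tool_pos: [0.4932, 0.0172, 0.0448]
ee_rot: [0.649, 0.76, -0.001, -0.001]
force: [-0.2, 0.5, -1.8]
gripper_width: 0.0175
```

>>> step_arm(
  motion=[
    {"hand":0,"xyz":[0,0,0],"rotation":[0,0,0]},
    {"hand":0,"xyz":[0,0,0],"rotation":[0,0,0]},
    {"hand":0,"xyz":[0,0,-0.001],"rotation":[0,0,0]},
    {"hand":0,"xyz":[0,0,-0.001],"rotation":[0,0,0]},
    {"hand":0,"xyz":[0,0,0],"rotation":[0,0,0]},
  ],
)

```text
clock: 19.25
tool_pos: [0.4944, 0.0173, 0.0451]
ee_rot: [0.649, 0.761, 0.0, 0.0]
force: [-0.8, 0.9, -1.4]
gripper_width: 0.0176
```

Run:
```python
from h import *
s=read_state();print(s['force'],s['wrist_torque'],s['tool_pos'],s['gripper_width'])
a=snap('side','side9')
# brass tip & silver foot positions in side image vs prediction
t=s['tool_pos'];b=t-[0,0,.0108]
print('pred base,tip',proj('side9',[b,b+[0,0,.060],b+[0,0,.071]]))
hsv=cv2.cvtColor(a,cv2.COLOR_RGB2HSV);p=proj('side9',b+[0,0,.064])[0].astype(int)
m=cv2.inRange(hsv,(10,130,90),(25,255,255));y0,x0=p[1]-12,p[0]-12;w=m[y0:y0+24,x0:x0+24];ys,xs=np.nonzero(w);print('brass',len(xs),xs.mean()+x0 if len(xs) else 0,ys.mean()+y0 if len(xs) else 0, 'pred',p)
```

```text
[-0.7866889   0.85044599 -1.35332722] [-0.03944093 -0.07707352 -0.05577745] [0.49439729 0.01727722 0.04505939] 0.017595937293638897
pred base,tip [[288.6287439  206.05252691]
 [288.61421487 185.45676633]
 [288.61130759 181.52428239]]
brass 17 288.94117647058823 184.76470588235293 pred [288 184]
```

>>> step_arm(
  motion=[
    {"hand":0,"xyz":[0,0,-0.001],"rotation":[0,0,0]},
    {"hand":0,"xyz":[0,0,-0.001],"rotation":[0,0,0]},
    {"hand":0,"xyz":[0,0,-0.001],"rotation":[0,0,0]},
    {"hand":0,"xyz":[0,0,0],"rotation":[0,0,0]},
  ],
)

```text
clock: 19.63
tool_pos: [0.494, 0.0174, 0.0415]
ee_rot: [0.649, 0.761, -0.0, -0.0]
force: [0.8, 1.0, 0.1]
gripper_width: 0.0179
```

>>> step_arm(
  motion=[
    {"hand":0,"xyz":[0,0,-0.001],"rotation":[0,0,0]},
    {"hand":0,"xyz":[0,0,-0.001],"rotation":[0,0,0]},
    {"hand":0,"xyz":[0,0,0],"rotation":[0,0,0]},
    {"hand":0,"xyz":[0,0,0],"rotation":[0,0,0]},
  ],
)

```text
clock: 19.97
tool_pos: [0.4941, 0.0174, 0.0398]
ee_rot: [0.649, 0.761, -0.0, -0.0]
force: [-2.0, -0.6, 5.7]
gripper_width: 0.0171
```

Contact came at TCP z of about 0.0405, touching the foot's back edge first because the plate slopes about 4-6° to the front. I'll lift a little, tilt the stand 4.5° with the slope so that it lands flat, and feel again.

>>> step_arm(
  motion=[
    {"hand":0,"xyz":[0,0,0.002],"rotation":[0,0,0]},
    {"hand":0,"xyz":[0,0,0.001],"rotation":[0.35,-2.2,0]},
    {"hand":0,"xyz":[0,0,0],"rotation":[0.35,-2.2,0]},
    {"hand":0,"xyz":[0,0,0],"rotation":[0,0,0]},
    {"hand":0,"xyz":[0,0,0],"rotation":[0,0,0]},
  ],
)

```text
clock: 20.38
tool_pos: [0.4939, 0.0171, 0.0429]
ee_rot: [0.649, 0.76, 0.029, 0.025]
force: [-0.2, 0.1, -1.3]
gripper_width: 0.0176
```

>>> step_arm(
  motion=[
    {"hand":0,"xyz":[0,0,-0.001],"rotation":[0,0,0]},
    {"hand":0,"xyz":[0,0,-0.001],"rotation":[0,0,0]},
    {"hand":0,"xyz":[0,0,0],"rotation":[0,0,0]},
    {"hand":0,"xyz":[0,0,0],"rotation":[0,0,0]},
  ],
)

```text
clock: 20.72
tool_pos: [0.4942, 0.0175, 0.0405]
ee_rot: [0.649, 0.76, 0.029, 0.025]
force: [0.5, 1.4, -0.8]
gripper_width: 0.0176
```

>>> step_arm(
  motion=[
    {"hand":0,"xyz":[0,0,-0.0007],"rotation":[0,0,0]},
    {"hand":0,"xyz":[0,0,0],"rotation":[0,0,0]},
    {"hand":0,"xyz":[0,0,0],"rotation":[0,0,0]},
  ],
)

```text
clock: 20.97
tool_pos: [0.4941, 0.0174, 0.04]
ee_rot: [0.649, 0.76, 0.029, 0.025]
force: [-0.4, 0.4, -1.6]
gripper_width: 0.0178
```

>>> step_arm(
  motion=[
    {"hand":0,"xyz":[0,0,-0.0005],"rotation":[0,0,0]},
    {"hand":0,"xyz":[0,0,0],"rotation":[0,0,0]},
    {"hand":0,"xyz":[0,0,0],"rotation":[0,0,0]},
  ],
)

```text
clock: 21.22
tool_pos: [0.4941, 0.0174, 0.0395]
ee_rot: [0.649, 0.76, 0.03, 0.025]
force: [0.4, -1.1, -1.6]
gripper_width: 0.0177
```

>>> step_arm(
  motion=[
    {"hand":0,"xyz":[0,0,-0.0005],"rotation":[0,0,0]},
    {"hand":0,"xyz":[0,0,0],"rotation":[0,0,0]},
    {"hand":0,"xyz":[0,0,0],"rotation":[0,0,0]},
  ],
)

```text
clock: 21.47
tool_pos: [0.4942, 0.0174, 0.039]
ee_rot: [0.649, 0.76, 0.03, 0.025]
force: [-0.3, 0.5, 0.1]
gripper_width: 0.0177
```

>>> step_arm(
  motion=[
    {"hand":0,"xyz":[0,0,-0.0005],"rotation":[0,0,0]},
    {"hand":0,"xyz":[0,0,0],"rotation":[0,0,0]},
    {"hand":0,"xyz":[0,0,0],"rotation":[0,0,0]},
  ],
)

```text
clock: 21.72
tool_pos: [0.4943, 0.0174, 0.0386]
ee_rot: [0.649, 0.76, 0.03, 0.025]
force: [-0.3, -0.5, 1.2]
gripper_width: 0.0175
```

>>> step_arm(
  motion=[
    {"hand":0.21,"xyz":[0,0,0],"rotation":[0,0,0]},
    {"hand":0.25,"xyz":[0,0,0],"rotation":[0,0,0]},
    {"hand":0.3,"xyz":[0,0,0],"rotation":[0,0,0]},
    {"hand":0.42,"xyz":[0,0,0],"rotation":[0,0,0]},
    {"hand":0.42,"xyz":[0,0,0],"rotation":[0,0,0]},
  ],
)

```text
clock: 22.13
tool_pos: [0.4941, 0.0174, 0.0385]
ee_rot: [0.649, 0.76, 0.029, 0.025]
force: [0.1, 0.2, -0.8]
gripper_width: 0.0374
```

Run:
```python
from h import *
s=read_state();print(s['force'],s['tool_pos'],s['gripper_width'])
a=snap('side','side10')
hsv=cv2.cvtColor(a,cv2.COLOR_RGB2HSV);p=proj('side10',s['tool_pos']+[0,0,.053])[0].astype(int)
m=cv2.inRange(hsv,(10,130,90),(25,255,255));y0,x0=p[1]-12,p[0]-12;w=m[y0:y0+24,x0:x0+24];ys,xs=np.nonzero(w);print('brass',len(xs),xs.mean()+x0,ys.mean()+y0,'pred',p)
```

```text
[ 0.06566397  0.19670411 -0.84157217] [0.49405436 0.01736764 0.03846268] 0.03740455411936756
brass 16 287.3125 186.9375 pred [288 186]
```

>>> step_arm(
  motion=[
    {"hand":0.42,"xyz":[-0.0008,0,0.01],"rotation":[0,0,0]},
    {"hand":0.42,"xyz":[-0.0014,0,0.018],"rotation":[0,0,0]},
    {"hand":0.42,"xyz":[-0.0016,0,0.02],"rotation":[0,0,0]},
    {"hand":0.42,"xyz":[-0.0016,0,0.02],"rotation":[0,0,0]},
    {"hand":0.42,"xyz":[-0.002,0,0.03],"rotation":[0,0,0]},
  ],
)

```text
clock: 22.6
tool_pos: [0.4856, 0.0176, 0.1369]
ee_rot: [0.649, 0.76, 0.029, 0.024]
force: [0.3, -1.0, -0.2]
gripper_width: 0.0398
```

>>> step_arm(
  motion=[
    {"hand":0.42,"xyz":[0,0,0.035],"rotation":[0,0,0]},
    {"hand":0.42,"xyz":[0,-0.02,0.03],"rotation":[0,0,0]},
    {"hand":0.42,"xyz":[-0.004,-0.036,0],"rotation":[0,0,0]},
    {"hand":0.42,"xyz":[-0.004,-0.036,0],"rotation":[0,0,0]},
    {"hand":0.42,"xyz":[-0.004,-0.036,0],"rotation":[0,0,0]},
  ],
)

```text
clock: 23.02
tool_pos: [0.4744, -0.1119, 0.2028]
ee_rot: [0.648, 0.76, 0.03, 0.026]
force: [1.1, 0.2, 0.0]
gripper_width: 0.0396
```

>>> step_arm(
  motion=[
    {"hand":0.42,"xyz":[-0.004,-0.036,0],"rotation":[0,0,0]},
    {"hand":0.42,"xyz":[-0.004,-0.036,0],"rotation":[0,0,0]},
    {"hand":0.42,"xyz":[-0.004,-0.036,0],"rotation":[0,0,0]},
    {"hand":0.42,"xyz":[-0.004,-0.036,0],"rotation":[0,0,0]},
    {"hand":0.42,"xyz":[-0.004,-0.036,0],"rotation":[0,0,0]},
  ],
)

```text
clock: 23.43
tool_pos: [0.4541, -0.2921, 0.2024]
ee_rot: [0.649, 0.76, 0.03, 0.025]
force: [0.4, 0.1, 1.0]
gripper_width: 0.0396
```

>>> step_arm(
  motion=[
    {"hand":0.42,"xyz":[0,0,0],"rotation":[0,0,0]},
    {"hand":0.42,"xyz":[0,0,0],"rotation":[0,0,0]},
    {"hand":0.42,"xyz":[0,0,0],"rotation":[0,0,0]},
    {"hand":0.42,"xyz":[0,0,0],"rotation":[0,0,0]},
  ],
)

```text
clock: 23.77
tool_pos: [0.455, -0.2894, 0.2019]
ee_rot: [0.648, 0.761, 0.03, 0.025]
force: [0.3, 1.3, 0.3]
gripper_width: 0.0395
```

Run:
```python
from h import *
s=read_state();print(s['clock'],s['force'],s['tool_pos'])
a=snap('top','top11');b=snap('side','side11')
c=np.zeros((600,800,3),np.uint8);c[:572,:440]=cv2.resize(a[120:250,200:300],(440,572),interpolation=cv2.INTER_CUBIC)[:,:,::-1]
c[:264,440:792]=cv2.resize(b[140:260,240:400],(352,264),interpolation=cv2.INTER_CUBIC)[:,:,::-1]
c[270:535,440:793]=cv2.resize(a,(353,265))[:,:,::-1];cv2.imwrite('pics/m11.png',c)
# plate front edge vs side3/side4
for n in('side4','side11'):
    g=cv2.imread(f'pics/{n}.png')[:,:,2].astype(float);o=[]
    for y in range(205,230,5):
        r=g[y,255:285];k=int(np.argmax(r>115));o.append(round(255+k-1+(115-r[k-1])/(r[k]-r[k-1]),2) if k else None)
    print(n,o)
```

```text
23.7667 [0.34672761 1.25151239 0.34725154] [ 0.45503924 -0.28937756  0.20192996]
side4 [np.float64(261.9), np.float64(263.77), np.float64(266.02), np.float64(267.64), np.float64(269.58)]
side11 [np.float64(261.14), np.float64(261.74), np.float64(262.26), np.float64(263.0), np.float64(267.78)]
```

View pics/m11.png

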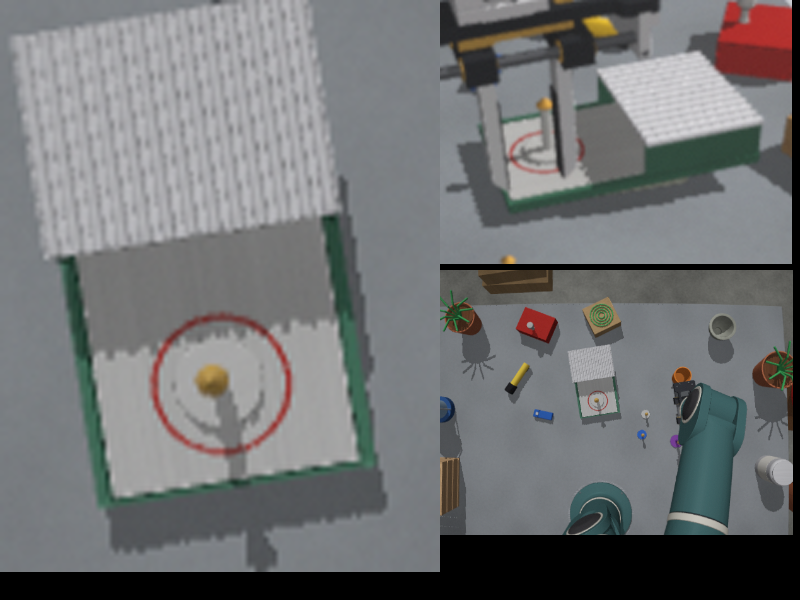

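The stand is upright with its foot centre at panel (218,385), well inside the ring at (222,384). I'll do a final numeric check that the plate hasn't moved, then hand in.

Run:
```python
from h import *
for n in('top5','top11'):
    im=cv2.imread(f'pics/{n}.png').astype(int);m=((im[:,:,2]-im[:,:,1])>35);m[:185]=0;m[230:]=0;m[:,:230]=0;m[:,272:]=0
    brass=(im[:,:,1]-im[:,:,0]>25);m&=~brass
    ys,xs=np.nonzero(m);print(n,cv2.fitEllipse(np.c_[xs,ys].astype(np.float32))[:2])
a,b=[cv2.imread(f'pics/{n}.png').astype(int) for n in('top0','top11')]
for k,(x0,y0,x1,y1) in dict(case=(145,215,185,242),torch=(100,140,145,198),small=(316,220,335,237),blue=(310,252,330,270),pestle=(412,185,437,245)).items():
    print(k,'max-ish diff',np.percentile(abs(a-b)[y0:y1,x0:x1].max(2),98))
print(read_state()['force'].round(1)); close_job()
```

```text
top5 ((249.85812377929688, 206.8663787841797), (30.62516212463379, 30.752506256103516))
top11 ((249.8496551513672, 206.86402893066406), (30.576950073242188, 30.757205963134766))
case max-ish diff 8.0
torch max-ish diff 8.0
small max-ish diff 8.0
blue max-ish diff 8.0
pestle max-ish diff 79.01999999999998
[1.  0.3 0.4]
the job is handed in; nothing more can be done
```

I drew the ash plate out to its stop, stood the larger steel stand upright inside the red ring, let go and handed the job in at about 24 s.

**Plate:** I held it with about 5–13 N of downward force. The highest press-and-drag reading was about 14 N, read at the end of each move. At the end it did not move at all (0.0 px) while the fingers slid 3.5 mm under about 8 N of drag, so I took that as the stop. The images show only about 80 mm of travel, not 90 mm, so it either started about 10 mm out or my estimate is off.

**Stand:** The fingers could not close on the stem. They stopped at 18 mm instead of 12 mm, twice, because the cone was in the way, so I carried the stand by the cone's rim. My first touch-down read about 6 N on the foot's back edge, because the plate slopes to the front. I lifted it, tilted it 4.5° to match the slope and set it down again at about 1–2 N.

**Last checks:**
- **Ring:** its fitted centre was the same before and after placing, to within 0.01 px, so the plate has not moved.
- **Stand:** it is upright, about 1–2 mm off the ring's centre, against 14 mm to spare.
- **Other things on the ledge:** the lighter case, torch and the two small stands look unchanged.
- **Not confirmed:**
  - The pestle's patch did differ (79 against 8). The arm probably covers it in the last picture, but I did not confirm that.
  - The cup and the purple stand were partly hidden too and I did not compare them, though the arm never went down near the cup or the pestle.
  - A side-view check of the plate edge was spoiled by the fingers blocking the view.

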